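# Move a tool battery from its charger into a portable radio

## Robot

A 6-joint arm with a two-finger parallel gripper is mounted at the origin on the work surface. World frame = base frame: x ahead of the robot, y to its left, z up, the work surface at z = 0. Lengths are in m, angles in degrees, forces in N, time in s.
With the tool pointing down it reaches from about 0.25 to 0.775 m from the base axis. Payload 4 kg.
Tool frame: the origin (TCP) lies midway between the tips of the shut fingers; the grasp point (between the pads) lies 19 mm behind it; z points along the fingers, y is the line along which they close (so a half turn about z gives the same grasp; the last joint's range is limited). The gripper opens to 85 mm and grips with 20 to 120 N. Pads are 22 mm wide; open, the fingers measure 114 mm over their backs; the gripper's body (76 mm by 85 mm) begins 54 mm behind the grasp point. The pads swing forward as they close: fully open they stand 13 mm farther back than shut.
Start: joints at [-73.86, 4.996, 78.535, -0, 96.463, -5.907], TCP at [0.206, -0.51, 0.21] pointing down, gripper open.
Joint ranges: [-177.83, 177.83], [-43.37, 116.18], [15.69, 146.23], [-61.86, 241.86], [9.47, 152.12], [-147.06, 147.06]. Speed limits (degrees/s): [159.86, 159.86, 180, 180, 180, 180].

## Interface

Orientations are given as [roll, pitch, yaw] about the fixed x, y, z axes, in that order (R = Rz(yaw) Ry(pitch) Rx(roll)).
In Python, from plant import r, claw, capture, nets, readout gives the robot as it stands. Calls block until the motion is done:
- r.movep(position, orientation): joint-space move of the TCP to a pose.
- r.move_straight(position, attitude=None, rate=0.15, threshold=None): straight line of the TCP; attitude=None keeps the orientation; rate is the mean speed in m/s. With threshold (N) it stops when the force on the tool has changed by that much, and returns True; else False.
- r.goto_joints(angles): joint-space move.
- claw.open_jaws() and claw.gripper_close(): open the fingers fully, or close them until they stop; the grip force is fixed at half the most.
- r.dwell(seconds).
- r.solve_ik(position, orientation): joint angles nearest the present ones, or None.
- capture(name): name is "side" or "top"; returns a dict with "pixels" (384x512x3 uint8, red, green, blue), "fx", "fy", "cx", "cy" (pixels), "R" (3x3) and "t" (3): a world point X has camera coordinates R X + t. Camera axes: x right, y down, z forward; pixel columns grow to the right and rows downward; lengths in m; the calibration is good to about 2 mm. A picture is of the moment at which its call begins. There is no depth.
A pose or a line that the arm cannot do raises r.Unreachable and nothing moves.
- r.sign_off(): hands the job in; it is judged then, once.
Trained networks look in a picture, given as the dict that the camera call returned (one of the last four; its "shot" number tells which), for a name from the list of things; names that differ only in an ending like _2 or _b are one class to them, and where a whole thing is asked for, a point or a joint stands for the part that bears it (a point fixed in the world has none). Each returns a list of dicts, best first, with "confidence" (0 to 1); they miss things now and then, are a little off and sometimes report something else, mostly with a low value. They report only what shows in the picture. A call takes as long as a camera call. They do not tell look-alikes from the thing itself.
- nets.silhouettes(picture, label): "mask" (384x512 bool, what is visible of it) and "box" ([left, top, right, bottom] in pixels, round what is visible of it).
- nets.place_of(picture, label): "uv" ([column, row] in pixels: a listed point, or the origin of a listed thing).
Readings, each from a call of its own:
- readout.read_time_s(): time.
- readout.read_q(): joint angles.
- readout.read_dq(): joint speeds.
- readout.read_effort(): joint torques, N m.
- readout.read_eef_pos(): TCP position.
- readout.read_tool_rot(): TCP orientation.
- readout.read_contact_force(): force on the tool from outside, world axes, zero at the start.
- readout.read_wrist_torque(): the same for the moment, N m.
- readout.read_finger_gap(): opening from 0.0 (shut) to 1.0 (fully open).
- readout.read_grasp_force(): force on a finger pad.
Only numpy, scipy, OpenCV 4.12 (cv2) and the standard library are available. Lean on these libraries where they do the work, as an engineer would, in place of code of your own. Each camera call takes 0.05 s, during which the arm holds its last target. There are 200 camera calls.

## Task

A customer wants to hear the portable radio: pinch the red spring tab of the battery pack inward and, keeping it pressed, lift the pack out of the charger. Then push it into the radio's battery well, tab towards the orange mark, until it is fully home, and let go so that the tab springs out and locks it in. Do not wrench or ram the pack, and leave the other things on the stall where they are.

Things in the scene. Friction and masses are not known exactly. Their poses are not given: they have to be found in the camera images.
- pack_center (a point): Battery pack to move: upright black block, yellow band at its top, 44 (x) by 62 (y) by 86 (z) mm, about 0.3 kg; the point is its centre, 43 mm over its underside. z up, +x points to the side with the red tab. It starts latched in the charger, its lower 32 mm in the well, the upper 54 mm free.
- tab_pad (a point): Centre of the outer face of the red tab's push pad, 32 mm wide (y), 18 mm high, on the pack's +x face, 22 mm over the pack's centre, 33 mm over the charger's rim. It stands 7 mm proud, so pack and tab measure 51 mm in x, 44.5 mm with the tab pressed. Axes as for the pack.
- pack_tab (a joint): How far the tab is pressed in (m): 0 sprung out, 0.0065 fully in; 6 N starts it, 15 N presses it fully. Its tooth (top 16 mm over the pack's underside, 5 mm proud) catches under a lip in the well, free from about 0.005. Pinching pad against the pack's opposite face with 20 to 35 N presses it and holds the pack. Against a well's wall above the catch the tooth cannot spring out.
- charger: Black charger, fixed on the stall, 104 (x) by 124 (y) by 46 mm high, with the same kind of well as the radio; origin at the centre of its underside. The +x side, where the tab is, has an orange mark on top. Pulling with the tooth still caught loads the catch: more than 40 N between pack and charger breaks it.
- radio: Green portable radio, fixed on the stall, 110 (x) by 200 (y) by 112 mm high, speakers on +x; origin at the centre of its underside. The well opens upward in its top, an orange mark on the +x side shows where the tab goes. In the well a sprung plate meets the pack 6 mm over the bottom and pushes up with 5 N, 9 N at the bottom. more than 26 N between pack and radio damages it.
- radio_well (a point): Centre of the radio well's mouth, 116 mm over the stall; axes as for the radio. 57 by 80 mm at the rim, it narrows over 8 mm to 47 by 65. Nominally the hard bottom is 34 mm below, the locked pack's underside 32 mm below; but it is an adjustable insert, really up to 8 mm higher or lower: feel the bottom (10 to 15 N down, tab held in). Let go before it, the pack rises again, not locked.
- tin_mid (a point): Copper tin, 48 mm wide and 50 mm high, standing loose between charger and radio; centre. Leave it.
- mug_mid (a point): Blue mug, 80 mm wide and 90 mm high; half-way up. Leave it.
- jar_mid (a point): Amber jar with a brass cap, 70 mm wide and 100 mm high; centre. Leave it.
- vase_mid (a point): Glass vase, 90 mm wide and 140 mm high; half-way up. Leave it.
- candlestick_mid (a point): Small brass candlestick, 70 mm wide and 90 mm high; half-way up. Leave it.
- old_pack_mid (a point): Old blue battery pack lying on the stall, 80 by 62 by 44 mm; centre. Not the one to use; leave it.
- screwdriver_grip (a point): Screwdriver lying on the stall; the point is on its handle. Leave it.
Not all that is in view belongs to the job. What is shaped like the part that bears pack_center but pink or turquoise is not meant. Leave any blue look-alike of the radio alone.

How it is judged (in metres and radians):
On the way, in this order (a step that is already met when the one before it is completed fails the run):
1. the tab is pressed in while the pack still sits in the charger (value of joint pack_tab above 0.0045 m and distance of pack_center from where it was at the start of the episode below 0.012 m), for 0.1 s.
2. the pack is lifted clear of the charger (distance of pack_center from where it was at the start of the episode above 0.05 m), for 0.1 s.
At the end, for the whole second after the job is handed in: The pack stands upright (within 0.08 rad) in the radio's well, centred within 4 mm, its centre 1.5 to 19.5 mm over the measured mouth (11 mm is nominal), its tab sprung out again (less than 1 mm pressed, which it can only be with the tooth under the lip), at rest (x of pack_center in the frame of radio_well between -0.004 and 0.004 m and y of pack_center in the frame of radio_well between -0.004 and 0.004 m and z of pack_center in the frame of radio_well between 0.0015 and 0.0195 m and angle between pack_center's own z axis and vertical below 0.08 rad and value of joint pack_tab below 0.001 m and linear speed of pack below 0.02 m/s); the robot touches nothing.
It fails at once if the pack is wrenched against the charger (over 40 N) (contact force between pack and charger above 40 N).
It fails at once if the pack is forced against the radio (over 40 N) (contact force between pack and radio above 40 N).
It fails at once if the pack is rammed onto the bottom of the radio's well (over 20 N) (contact force between pack and radio_seat_c0 above 20 N).
It fails at once if another thing on the stall is moved by more than 30 mm (distance of any of tin_mid, mug_mid, jar_mid, vase_mid, candlestick_mid, old_pack_mid, screwdriver_grip from where it was at the start of the episode above 0.03 m).
It also fails if it takes over 42 s, if anything falls off the work surface, if the arm or the gripper's body presses on something with over 40 N, if the wrist force passes 120 N, or if a joint passes its speed limit or range.

## Working session

There is one attempt and no reset: what is moved stays moved. The work goes in short steps, each a Python script; the robot and the scene stay as the last script left them, time stands still between calls to the robot, and variables do not carry over. Pictures are saved under pics/ and viewed, at most 10 in all, crops included, and the job is handed in when it is done.

```bash
mkdir -p pics
cat > h.py <<'E'
import numpy as np, cv2
from plant import r, claw, capture, nets, readout
def ray(c,uv):
    d=np.array([(uv[0]-c["cx"])/c["fx"],(uv[1]-c["cy"])/c["fy"],1.]);R=np.array(c["R"]);t=np.array(c["t"])
    return -R.T@t, R.T@d
def at_z(c,uv,z):
    o,d=ray(c,uv); return o+d*(z-o[2])/d[2]
def proj(c,X):
    p=np.array(c["R"])@np.array(X)+np.array(c["t"]); return np.array([c["fx"]*p[0]/p[2]+c["cx"],c["fy"]*p[1]/p[2]+c["cy"]])
def tri(c1,u1,c2,u2):
    o1,d1=ray(c1,u1);o2,d2=ray(c2,u2);A=np.c_[d1,-d2];s=np.linalg.lstsq(A,o2-o1,rcond=None)[0]
    a=o1+s[0]*d1;b=o2+s[1]*d2;return (a+b)/2,np.linalg.norm(a-b)
def save(c,n): cv2.imwrite("pics/"+n,c["pixels"][:,:,::-1])
E
python3 - <<'E'
from h import *
np.set_printoptions(precision=3,suppress=True)
cs={k:capture(k) for k in("top","side")}
import pickle;pickle.dump(cs,open("c0.pkl","wb"))
for k,c in cs.items():
    save(c,k+"0.png"); print(k,ray(c,(256,192)),c["fx"])
    for l in["pack_center","tab_pad","charger","radio","radio_well","tin_mid"]:
        print(l,[(np.round(d["uv"],1),round(d["confidence"],2)) for d in nets.place_of(c,l)])
img=np.hstack([cs["top"]["pixels"],cs["side"]["pixels"]])
E
```

```text
top (array([ 0.344, -0.126,  1.335]), array([ 0.151, -0.001, -0.988])) 446.7653272110585
pack_center [(array([158. , 239.3]), 0.98), (array([152.1, 196.2]), 0.75), (array([111.2, 233.5]), 0.65)]
tab_pad [(array([146.8, 246.1]), 0.46), (array([105.2, 241.8]), 0.36)]
charger [(array([152.2, 195.7]), 0.82)]
radio [(array([289.7, 208.3]), 0.93), (array([410.4, 274.2]), 0.78)]
radio_well [(array([424.2, 269. ]), 0.63), (array([290.6, 206.6]), 0.61)]
tin_mid [(array([210.7, 204.5]), 0.51)]
side (array([-0.091,  0.774,  1.174]), array([ 0.41 , -0.575, -0.708])) 467.2987873193804
pack_center [(array([202.6, 302.6]), 0.94), (array([235. , 276.5]), 0.93), (array([197.5, 252.1]), 0.57)]
tab_pad [(array([288.8, 172.4]), 0.7), (array([237.2, 278. ]), 0.46), (array([207.6, 305.4]), 0.45)]
charger [(array([202.1, 264.2]), 0.76), (array([189., 181.]), 0.63), (array([199.5, 254. ]), 0.51)]
radio [(array([285.7, 198.1]), 0.83), (array([376.8, 163.3]), 0.71)]
radio_well [(array([290. , 173.5]), 0.74), (array([389. , 141.5]), 0.7)]
tin_mid [(array([241.5, 229.5]), 0.84)]
```

```bash
ls pics
```

```text
side0.png
top0.png
```

View pics/top0.png

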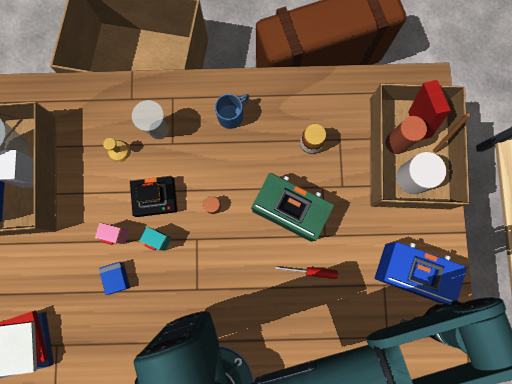

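View pics/side0.png

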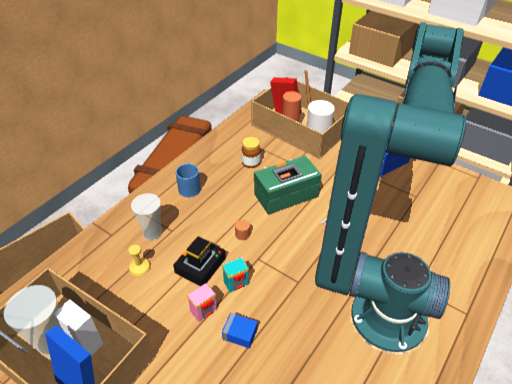

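The top view shows the charger with the black/yellow pack at (152,196) with its orange mark upward (+x), and the green radio with its well at (291,206), turned about 25°. The tin is at (211,205). The look-alikes are pink (108,233), turquoise (155,238) and the blue radio (420,270). Next I'll zoom in for precise poses.

Run:
```python
from h import *
import pickle;cs=pickle.load(open("c0.pkl","rb"))
T=cs["top"]["pixels"];S=cs["side"]["pixels"]
z=lambda im,x,y,w,h:cv2.resize(im[y:y+h,x:x+w],(400,300),interpolation=cv2.INTER_CUBIC)
a=np.vstack([np.hstack([z(T,122,170,64,48),z(T,244,165,96,72)]),np.hstack([z(S,168,228,64,48),z(S,244,150,88,66)])])
cv2.imwrite("pics/zoom0.png",a[:,:,::-1])
```

```text
(no output)
```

View pics/zoom0.png

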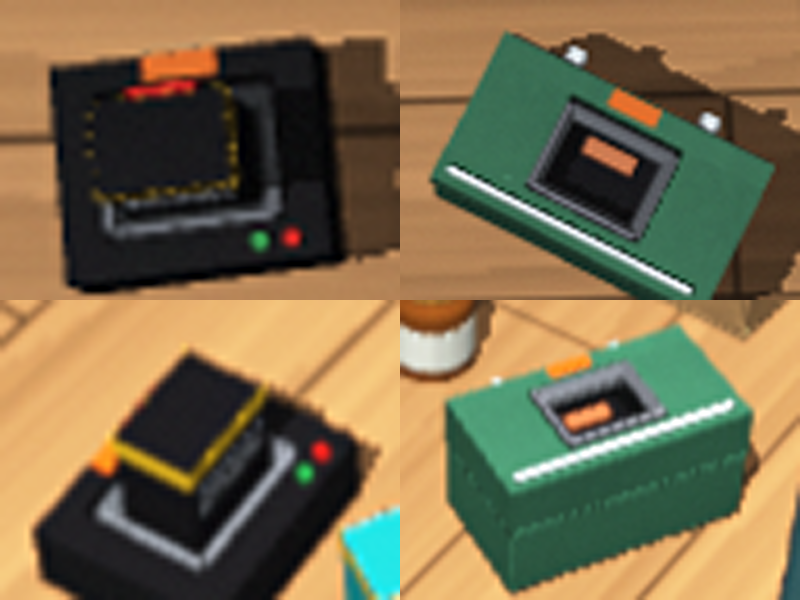

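```bash
cat > fit.py <<'E'
from h import *
import pickle
from scipy.optimize import least_squares
np.set_printoptions(precision=4,suppress=True)
cs=pickle.load(open("c0.pkl","rb"));T,S=cs["top"],cs["side"]
P=lambda l,s,ox,oy:[np.array([ox+x/s-.5+.5/s,oy+y/s-.5+.5/s]) for x,y in l]
# corner order: (+x,+y),(+x,-y),(-x,-y),(-x,+y)
def fit(obs,sx,sy,x0,zf=None):
    L=np.array([[1,1],[1,-1],[-1,-1],[-1,1]])*[sx/2,sy/2]
    def res(p):
        z=p[3] if zf is None else zf;c,s=np.cos(p[2]),np.sin(p[2]);o=[]
        for cam,uv in obs:
            for (a,b),u in zip(L,uv):
                if u is None: continue
                o.append(proj(cam,[p[0]+c*a-s*b,p[1]+s*a+c*b,z])-u)
        return np.ravel(o)
    q=least_squares(res,x0,loss="soft_l1").x;return q,res(q).reshape(-1,2)
pt=P([(90,97),(232,84),(241,186),(97,200)],6.25,122,170)
ps=P([(113,138),(190,52),(267,88),(194,185)],6.25,168,228)
for zf in(None,.104,.1):
  q,e=fit([(T,pt),(S,ps)],.044,.062,[.6,.2,0,.1],zf);print("pack",q,np.degrees(q[2]),abs(e).mean(),zf)
print(e)
rt=P([(107,33),(373,167),(34,178)],4.167,244,165);rt=[rt[0],rt[1],None,rt[2]]
rs=P([(47,103),(280,25),(352,110),(115,192)],4.545,244,150)
for zf in(None,.112):
  q,e=fit([(T,rt),(S,rs)],.110,.2,[.6,-.2,-.4,.1],zf);print("radio",q,np.degrees(q[2]),abs(e).mean(),zf)
print(e)
wt=P([(170,97),(283,152),(240,242),(127,185)],4.167,244,165);ws=P([(130,90),(232,60),(265,105),(170,145)],4.545,244,150)
for sx,sy in((.065,.088),(.063,.086),(.061,.084)):
  q,e=fit([(T,wt),(S,ws)],sx,sy,[.6,-.2,-.4,.1],.116);print("well",q,np.degrees(q[2]),abs(e).mean())
print(tri(T,(293.2,205.6),S,(287.8,172)),tri(T,(290.6,206.6),S,(290,173.5)))
print("pack nets",tri(T,(152.1,196.2),S,(197.5,252.1)),"tin",tri(T,(210.7,204.5),S,(241.5,229.5)))
E
python3 fit.py
python3 - <<'E'
from h import *
for c in("top","side"):
    p=capture(c)
    for l in("radio_well","pack_center","charger"):print(c,l,[(np.round(d["uv"],1),round(d["confidence"],2)) for d in nets.place_of(p,l)])
E
```

```text
pack [0.5415 0.1765 0.0876 0.0926] 5.018279997869917 0.39598470001717523 None
pack [0.5391 0.1765 0.0919 0.1   ] 5.266992790806763 0.9924775775639656 0.104
pack [0.5396 0.1768 0.0907 0.1   ] 5.194250946241151 0.7144582486128037 0.1
[[-0.3536  1.1037]
 [-1.0892  0.628 ]
 [-1.2159 -0.2789]
 [-0.2774  0.0589]
 [ 0.1728 -0.8   ]
 [ 0.36   -1.2826]
 [ 0.2663 -1.1206]
 [-0.3637 -2.0596]]
radio [ 0.4911 -0.2276 -0.4927  0.1079] -28.230065543003235 0.40937179253386496 None
radio [ 0.49   -0.2261 -0.4956  0.1   ] -28.394270884633613 0.46283597247111785 0.112
[[-0.7049 -0.2533]
 [ 0.3791 -0.2313]
 [-1.0863 -0.0771]
 [ 0.0733 -1.0435]
 [ 0.4332 -0.6576]
 [ 1.2101 -0.0216]
 [-0.0127  0.2957]]
well [ 0.4916 -0.2272 -0.4859  0.1   ] -27.842257659516797 0.6165866080218354
well [ 0.4917 -0.2272 -0.4899  0.1   ] -28.069171472953066 0.5174695459975602
well [ 0.4919 -0.2272 -0.4932  0.1   ] -28.25716897891274 0.5457731413838083
(array([ 0.4916, -0.2288,  0.1112]), np.float64(0.0018928141119495872)) (array([ 0.4848, -0.2233,  0.1132]), np.float64(0.007094512959022792))
pack nets (array([0.5404, 0.1755, 0.0605]), np.float64(0.012089981289889409)) tin (array([0.5111, 0.0071, 0.0259]), np.float64(0.0006168387470257828))
top radio_well [(array([426.3, 272.9]), 0.71), (array([291.2, 203.8]), 0.64)]
top pack_center [(array([114.3, 233.2]), 0.81), (array([156.2, 237.4]), 0.64), (array([150.9, 196.9]), 0.63)]
top charger [(array([155.1, 196.7]), 0.56)]
side radio_well [(array([292.4, 173.6]), 0.91), (array([384.6, 139.5]), 0.86)]
side pack_center [(array([202.3, 302.5]), 0.88), (array([236.7, 276.8]), 0.78), (array([201., 253.]), 0.71)]
side charger [(array([200.3, 268.3]), 0.69)]
```

The pack is at about (0.541, 0.177), yaw 5°. The well is at about (0.4917, −0.2275), yaw −28°. Heights read about 4 mm low in both views, which fits a pack top at 0.10. I'll approach now and find the pack's centre by light touches before pinching.

Run:
```python
from h import *
np.set_printoptions(precision=4,suppress=True)
p=np.array([.541,.1767]);y=5.1;ux=np.array([np.cos(np.radians(y)),np.sin(np.radians(y))])
for Y in(95.1,-84.9):
    print(Y,[None if q is None else np.round(q,1) for q in (r.solve_ik([*p,.2],[180,0,Y]),r.solve_ik([.4917,-.2275,.2],[180,0,Y-33.3]))])
Y=95.1 if r.solve_ik([*p,.2],[180,0,95.1]) is not None and r.solve_ik([.4917,-.2275,.2],[180,0,61.8]) is not None else -84.9
q0=readout.read_q()
if abs(r.solve_ik([*p,.2],[180,0,-84.9])[5]-q0[5])<abs(r.solve_ik([*p,.2],[180,0,Y])[5]-q0[5]): Y=-84.9
print("use",Y)
s=p+3.5e-3*ux
r.movep([*s,.20],[180,0,Y])
print(r.move_straight([*s,.062],rate=.1,threshold=8),readout.read_eef_pos(),readout.read_contact_force())
res=[]
for sg in(-1,1):
    h=r.move_straight([*(s+sg*.022*ux),.062],rate=.02,threshold=3)
    e=np.array(readout.read_eef_pos());res.append((e[:2]-p)@ux);print(h,e,res[-1],readout.read_contact_force())
    r.move_straight([*s,.062],rate=.05)
print("mid",np.mean(res)-.0035,"span",res[1]-res[0],readout.read_time_s())
c=capture("side");save(c,"side1.png")
```

```text
95.1 [array([12.4,  7.6, 76.8, -0. , 95.6,  7.3]), array([-30.8,   4.1,  80.6,   0. ,  95.3,  -2.6])]
-84.9 [None, None]Traceback (most recent call last):
  File "<stdin>", line 8, in <module>
TypeError: 'NoneType' object is not subscriptable
```

Run:
```python
from h import *
np.set_printoptions(precision=4,suppress=True)
p=np.array([.541,.1767]);y=5.1;ux=np.array([np.cos(np.radians(y)),np.sin(np.radians(y))])
Y=95.1
s=p+3.5e-3*ux
r.movep([*s,.20],[180,0,Y])
print(r.move_straight([*s,.062],rate=.1,threshold=8),readout.read_eef_pos(),readout.read_contact_force())
res=[]
for sg in(-1,1):
    h=r.move_straight([*(s+sg*.022*ux),.062],rate=.02,threshold=3)
    e=np.array(readout.read_eef_pos());res.append((e[:2]-p)@ux);print(h,e,res[-1],readout.read_contact_force())
    r.move_straight([*s,.062],rate=.05)
print("mid",np.mean(res)-.0035,"span",res[1]-res[0],readout.read_time_s())
c=capture("side");save(c,"side1.png")
```

```text
False [0.5452 0.1772 0.063 ] [ 0.6545 -0.3772  0.274 ]
False [0.5227 0.1751 0.062 ] -0.018404968372090165 [ 0.3957 -0.2103  0.0631]
False [0.5663 0.179  0.062 ] 0.02540436893861812 [-0.3096 -0.1963  0.918 ]
mid -2.99716736022141e-07 span 0.04380933731070828 9.0167
```

Run:
```python
from h import *
a=cv2.imread("pics/side1.png")[170:300,130:300];cv2.imwrite("pics/side1z.png",cv2.resize(a,(784,600),interpolation=cv2.INTER_CUBIC))
```

```text
(no output)
```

View pics/side1z.png

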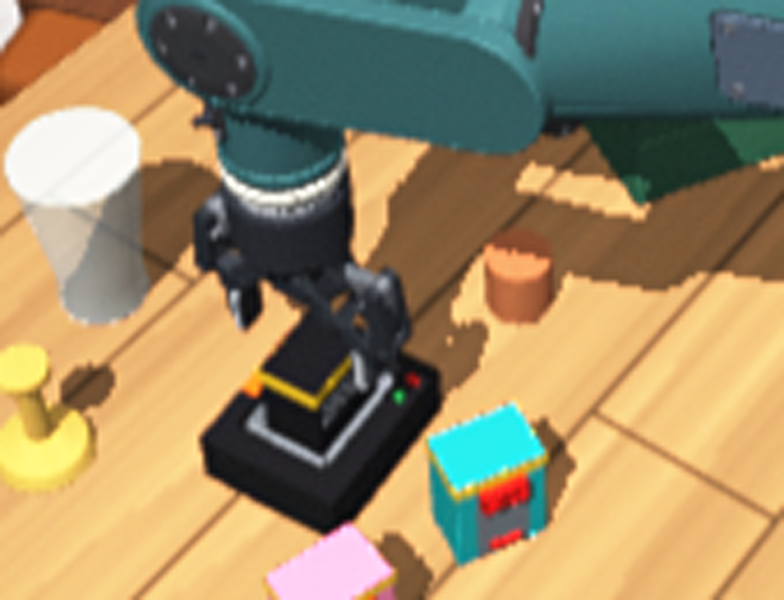

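Run:
```python
from h import *
c=capture("side");t=capture("top");e=np.array(readout.read_eef_pos());print(e,readout.read_tool_rot(),readout.read_finger_gap(),readout.read_contact_force())
u=np.array([np.cos(np.radians(5.1)),np.sin(np.radians(5.1)),0]);v=np.array([-u[1],u[0],0])
out=[]
for cam,(x,y,w,h) in((c,(150,205,80,70)),(t,(120,155,80,70))):
    im=cv2.resize(cam["pixels"][y:y+h,x:x+w],(400,350),interpolation=cv2.INTER_CUBIC).copy()
    def dot(X,col):
        q=(proj(cam,X)+.5-[x,y])*5;cv2.circle(im,tuple(int(a) for a in q),3,col,-1)
    for sg in(-1,1):
        for dz in(.013,.032): dot(e+sg*.0425*u+[0,0,dz],(255,0,255))
        dot(e+sg*.057*u+[0,0,.032],(0,255,0))
    p=np.array([.541,.1767,.1])
    for a in(-1,1):
        for b in(-1,1): dot(p+a*.022*u+b*.031*v,(0,255,255))
    out.append(im)
cv2.imwrite("pics/chk.png",np.hstack(out)[:,:,::-1])
```

```text
[0.54472091 0.17702815 0.06208885] [ 1.79979713e+02 -1.67241725e-03  9.50976721e+01] 0.9982282977402771 [-0.02382237  0.33332987 -0.42781526]
```

View pics/chk.png

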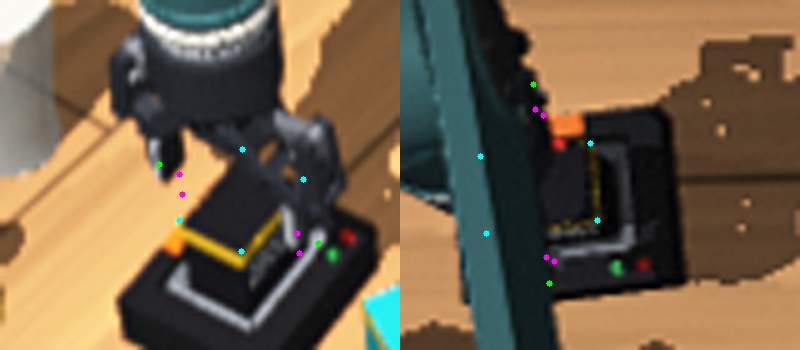

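The side view shows the open fingertips level with about the pack's top, higher than I assumed, so the feel sweep passed over it. I'll lower further, guarded, and repeat the sweep.

```bash
cat > feel.py <<'E'
from h import *
import sys
np.set_printoptions(precision=4,suppress=True)
p=np.array([.541,.1767]);y=5.1;ux=np.array([np.cos(np.radians(y)),np.sin(np.radians(y))])
Z=float(sys.argv[1]);s=p+3.5e-3*ux
print(r.move_straight([*s,Z],rate=.03,threshold=6),readout.read_eef_pos(),readout.read_contact_force())
Z=readout.read_eef_pos()[2]
res=[]
for sg in(-1,1):
    h=r.move_straight([*(s+sg*.021*ux),Z],rate=.025,threshold=3)
    e=np.array(readout.read_eef_pos());res.append((e[:2]-p)@ux);print(h,e,res[-1],readout.read_contact_force())
    r.move_straight([*s,Z],rate=.08)
print("mid",np.mean(res)-.0035,"span",res[1]-res[0],readout.read_time_s())
E
python3 feel.py .046
```

```text
False [0.5445 0.177  0.0459] [0.1865 0.6297 0.5611]
True [0.5244 0.1752 0.0458] -0.016669320126198983 [1.7307 0.2855 1.3982]
False [0.5652 0.1788 0.0458] 0.02430933073284204 [-1.5286  0.0453  0.7695]
mid 0.00032000530332152886 span 0.040978650859041024 12.5
```

Run:
```python
from h import *
np.set_printoptions(precision=4,suppress=True)
p=np.array([.541,.1767]);y=5.1;ux=np.array([np.cos(np.radians(y)),np.sin(np.radians(y))])
h=r.move_straight([*(p+.029*ux),.046],rate=.06,threshold=3)
e=np.array(readout.read_eef_pos());print(h,e,(e[:2]-p)@ux,readout.read_contact_force(),readout.read_time_s())
c=capture("side");o=[c["pixels"]]
t=capture("top")
r.move_straight([*(p+.0035*ux),.046],rate=.1)
print(readout.read_time_s())
z=lambda im,x,y,w,h:cv2.resize(im[y:y+h,x:x+w],(w*7,h*7),interpolation=cv2.INTER_CUBIC)
a=np.hstack([z(c["pixels"],155,205,60,75),z(t["pixels"],122,150,54,75)])
cv2.imwrite("pics/e.png",a[:,:,::-1])
```

```text
True [0.5663 0.1788 0.0455] 0.025349961795398807 [-0.0067 -0.9307  1.0048] 12.9
13.35
```

View pics/e.png

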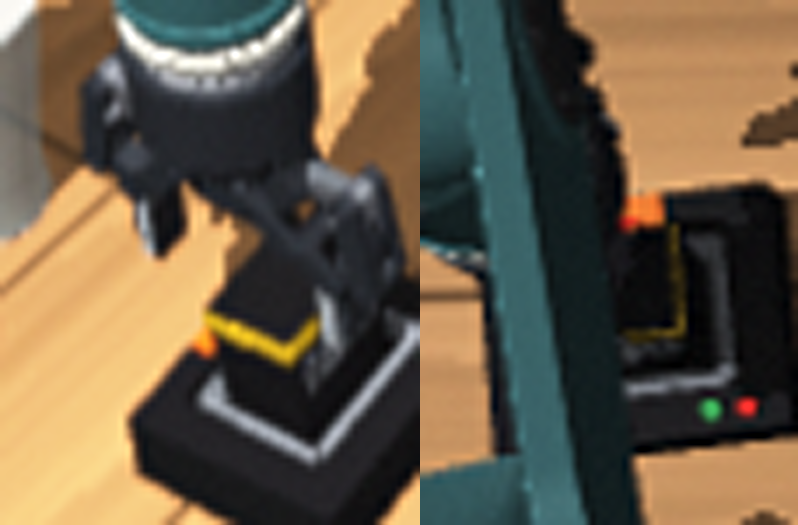

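Contact on both sides: with the +x pad on the tab and the −x pad on the back face, the pack centre is 0.8 mm towards +x. I'll pinch there.

Run:
```python
from h import *
np.set_printoptions(precision=4,suppress=True)
p=np.array([.541,.1767]);y=5.1;ux=np.array([np.cos(np.radians(y)),np.sin(np.radians(y))])
r.move_straight([*(p+.001*ux),.054],rate=.08)
claw.gripper_close();r.dwell(.2)
print(readout.read_eef_pos(),readout.read_contact_force(),readout.read_wrist_torque(),"gap",readout.read_finger_gap(),readout.read_grasp_force(),readout.read_time_s())
c=capture("side");t=capture("top")
z=lambda im,x,y,w,h:cv2.resize(im[y:y+h,x:x+w],(w*7,h*7),interpolation=cv2.INTER_CUBIC)
a=np.hstack([z(c["pixels"],155,205,60,75),z(t["pixels"],122,150,54,75)])
cv2.imwrite("pics/g.png",a[:,:,::-1])
```

```text
[0.5415 0.1768 0.0545] [-3.3496 -0.9887  3.7171] [-0.0851  0.6922 -0.0455] gap 0.49774877511258064 66.95273995399475 14.2667
```

View pics/g.png

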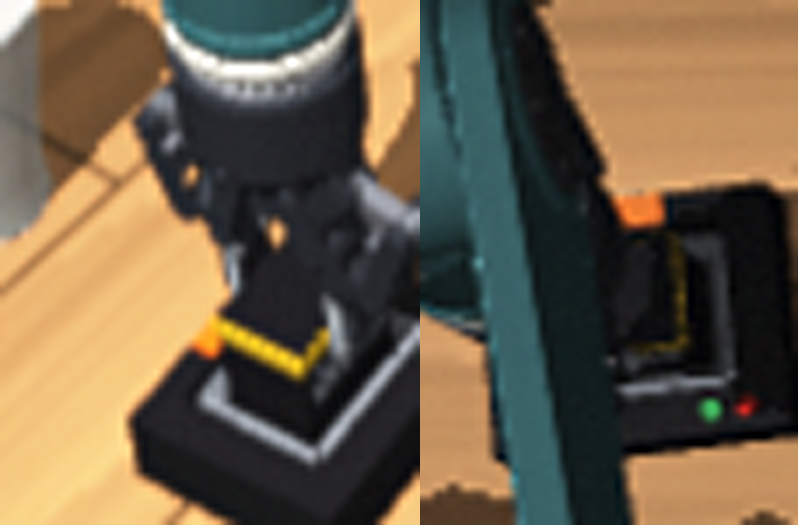

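Run:
```python
from h import *
np.set_printoptions(precision=4,suppress=True)
e=np.array(readout.read_eef_pos())
h=r.move_straight([*e[:2],.062],rate=.012,threshold=10)
print(h,readout.read_eef_pos(),readout.read_contact_force(),readout.read_wrist_torque(),"gap",readout.read_finger_gap(),readout.read_grasp_force(),readout.read_time_s())
```

```text
False [0.5413 0.1767 0.0612] [-0.2709 -0.4216 -3.7642] [0.0181 0.0123 0.0126] gap 0.5026475252142738 66.04446709156036 15.1833
```

Run:
```python
from h import *
np.set_printoptions(precision=4,suppress=True)
e=np.array(readout.read_eef_pos())
r.move_straight([*e[:2],.23],rate=.12)
r.movep([.4917,-.2275,.20],[180,0,61.9]);r.dwell(.1)
print(readout.read_eef_pos(),readout.read_contact_force(),readout.read_wrist_torque(),"gap",readout.read_finger_gap(),readout.read_time_s())
c=capture("side");t=capture("top")
import pickle;pickle.dump((c,t),open("c1.pkl","wb"))
z=lambda im,x,y,w,h:cv2.resize(im[y:y+h,x:x+w],(w*5,h*5),interpolation=cv2.INTER_CUBIC)
a=np.hstack([z(c["pixels"],245,115,80,100),z(t["pixels"],245,150,80,100)])
cv2.imwrite("pics/hov.png",a[:,:,::-1])
```

```text
[ 0.4923 -0.2264  0.2002] [-0.2202 -0.5995 -3.3415] [-0.0321 -0.008   0.0303] gap 0.502278527299947 18.3417
```

View pics/hov.png

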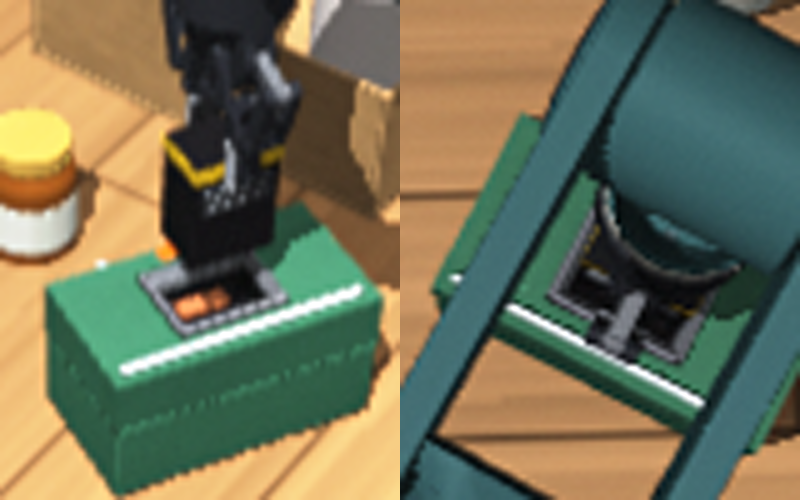

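```bash
sed -n '1,/return q,res/p' fit.py > fitf.py
python3 - <<'E'
from fitf import *
c,t=pickle.load(open("c1.pkl","rb"))
top=P([(163,138),(203,184),(284,150)],5,245,115);top=[top[0],None,top[2],top[1]]
bot=P([(163,228),(191,268),(273,244)],5,245,115);bot=[bot[0],None,bot[2],bot[1]]
for o,zz in((top,(.2455,.25,None)),(bot,(.1595,.164,None))):
  for zf in zz:
    q,e=fit([(c,o)],.044,.062,[.4923,-.2264,-.49,.2],zf);print(q,np.degrees(q[2]),abs(e).mean(),zf)
# radio rim in same side view
w=P([(140,272),(250,250),(288,295),(180,335)],5,245,115)
w=[w[0],w[1],w[2],w[3]]
for sx,sy in((.063,.086),(.067,.090)):
    q,e=fit([(c,w)],sx,sy,[.49,-.227,-.49,.1],.116);print("well",q,np.degrees(q[2]),abs(e).mean())
E
```

```text
[ 0.4857 -0.2145 -0.4252  0.2   ] -24.36427460984561 0.3532547067387289 0.2455
[ 0.4829 -0.2098 -0.4251  0.2   ] -24.356334818987346 0.3535877668417366 0.25
[ 0.4832 -0.2102 -0.4251  0.2496] -24.35684750659108 0.35354682902614815 None
[ 0.4919 -0.2256 -0.5401  0.2   ] -30.94394023368881 0.23410491527474164 0.1595
[ 0.4893 -0.2213 -0.54    0.2   ] -30.940740930721628 0.2597021832031885 0.164
[ 0.5161 -0.2666 -0.5408  0.1173] -30.98738936411471 0.022370030188753276 None
well [ 0.4908 -0.2242 -0.5271  0.1   ] -30.19928569884648 0.7037352284728335
well [ 0.4912 -0.2254 -0.5144  0.1   ] -29.47146024763221 0.9730339038631932
```

Pack underside and well agree to about 1–2 mm in the same view, so I'll make a guarded descent.

Run:
```python
from h import *
np.set_printoptions(precision=4,suppress=True)
x,y=.4917,-.2275
S=lambda:print(np.array(readout.read_eef_pos()),np.array(readout.read_contact_force()),np.array(readout.read_wrist_torque()),readout.read_finger_gap(),readout.read_time_s())
print(r.move_straight([x,y,.155],rate=.06,threshold=8));S()
if 1:
  print(r.move_straight([x,y,.140],rate=.025,threshold=7));S()
```

```text
False
[ 0.492  -0.2277  0.1555] [-0.5304  0.6596 -2.1514] [ 0.0032 -0.0181 -0.0191] 0.4962694826503756 19.3417
False
[ 0.4918 -0.2275  0.14  ] [-0.3117 -0.0412 -3.1914] [ 0.014  -0.0157  0.0197] 0.5028071376314048 20.0917
```

Run:
```python
from h import *
np.set_printoptions(precision=4,suppress=True)
x,y=.4917,-.2275
S=lambda:print(np.array(readout.read_eef_pos()),np.array(readout.read_contact_force()),np.array(readout.read_wrist_torque()),readout.read_finger_gap(),readout.read_time_s())
print(r.move_straight([x,y,.110],rate=.012,threshold=8));S()
```

```text
True
[ 0.4917 -0.2275  0.1263] [-0.3635 -0.2154  4.2683] [-0.0818 -0.0568 -0.0563] 0.5017773272440047 21.4333
```

Run:
```python
from h import *
np.set_printoptions(precision=4,suppress=True)
x,y=.4917,-.2275
for i in range(14):
    e=np.array(readout.read_eef_pos());f=readout.read_contact_force();print(e,np.array(f),readout.read_time_s())
    if f[2]>8.8: break
    r.move_straight([x,y,.1263-.001*(i+1)],rate=.008,threshold=5)
```

```text
[ 0.4917 -0.2275  0.1263] [-0.3635 -0.2154  4.2683] 21.4333
[ 0.4919 -0.2276  0.1257] [-1.4401  0.33    4.2913] 21.7583
[ 0.4919 -0.2276  0.125 ] [-1.3195  0.6512  5.2881] 22.0333
[ 0.4919 -0.2276  0.1254] [-1.1483  0.1561  4.7183] 22.2417
[ 0.4918 -0.2275  0.1254] [-1.0349  0.3459  5.7933] 22.5083
[ 0.4918 -0.2275  0.1254] [-1.5442 -0.3826  4.7768] 22.8083
[ 0.4918 -0.2275  0.1254] [-1.2232 -0.041   4.8571] 23.1333
[ 0.4918 -0.2275  0.1253] [-1.3549  0.5199  5.7521] 23.4917
[ 0.4917 -0.2275  0.1254] [-1.0507  0.2112  5.2109] 23.875
[ 0.4917 -0.2275  0.1254] [-0.6943  1.6266  4.7994] 24.2833
[ 0.4917 -0.2275  0.1254] [-1.1637  0.519   5.3853] 24.7167
[ 0.4917 -0.2275  0.1254] [-1.2183 -0.2567  5.6685] 25.175
[ 0.4917 -0.2275  0.1254] [-0.4411  0.1473  4.5078] 25.6583
[ 0.4917 -0.2274  0.1254] [-0.567   0.9804  4.9014] 26.1583
```

Repeated stops at the same height (0.1254) with low lateral force mean the pack is on the hard bottom. I'll press a bit firmer once more, then release.

Run:
```python
from h import *
np.set_printoptions(precision=4,suppress=True)
S=lambda m:print(m,np.array(readout.read_eef_pos()),np.array(readout.read_contact_force()),readout.read_finger_gap(),readout.read_time_s())
x,y=.4917,-.2275
print(r.move_straight([x,y,.1215],rate=.008,threshold=7));S("press")
claw.open_jaws();S("open")
r.dwell(.2)
c=capture("side")
r.move_straight([x,y,.25],rate=.12)
S("up")
d=capture("side");t=capture("top");import pickle;pickle.dump((d,t),open("c2.pkl","wb"))
z=lambda im,x,y,w,h:cv2.resize(im[y:y+h,x:x+w],(w*5,h*5),interpolation=cv2.INTER_CUBIC)
cv2.imwrite("pics/rel.png",np.hstack([z(c["pixels"],245,115,80,100),z(d["pixels"],245,115,80,100)])[:,:,::-1])
```

```text
True
press [ 0.4916 -0.2274  0.1254] [-1.0953  0.5839  5.625 ] 0.5003515611739694 27.0083
open [ 0.4913 -0.2272  0.1248] [0.6651 0.5026 0.5904] 0.9987934358814189 27.5083
up [ 0.4913 -0.2273  0.2488] [ 0.3874  0.3978 -0.2379] 0.9948792994239349 28.95
```

View pics/rel.png

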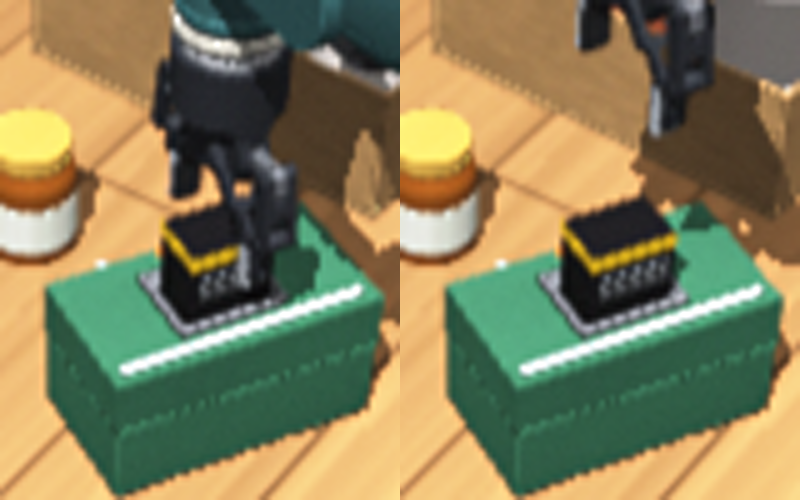

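The pack stands upright in the well, released. To check that the tab sprang out, I'll move the arm aside and look for the red tab in the top view.

Run:
```python
from fitf import *
q=list(readout.read_q());q[0]-=45;r.goto_joints(q)
t=capture("top");d=capture("side");print(readout.read_time_s(),readout.read_contact_force())
z=lambda im,x,y,w,h,s:cv2.resize(im[y:y+h,x:x+w],(w*s,h*s),interpolation=cv2.INTER_CUBIC)
cv2.imwrite("pics/fin.png",np.hstack([z(t["pixels"],265,180,50,50,8),z(d["pixels"],265,145,50,50,8)])[:,:,::-1])
pickle.dump((d,t),open("c3.pkl","wb"))
```

```text
30.6833 [ 0.6157  0.2638 -0.2846]
```

View pics/fin.png

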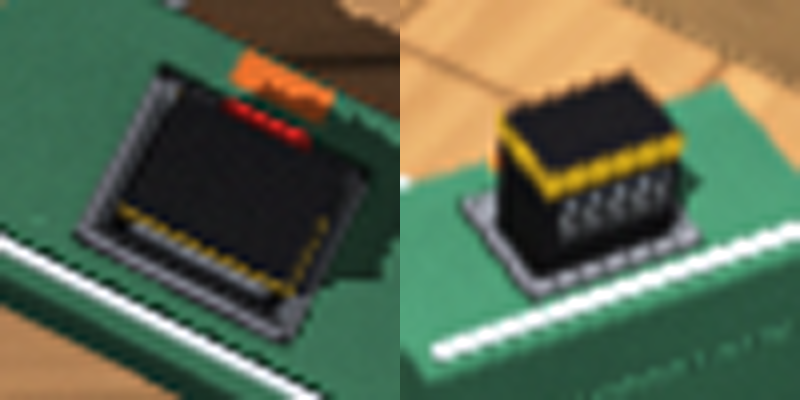

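The red tab stands about 2 px (≈5.5 mm) proud beside the orange mark at (270,120) in the crop, as expected for a sprung-out tab. It was hidden while pressed. Handing in.

```bash
python3 -c "
from plant import r;print(r.sign_off())"
```

```text
the job is handed in; nothing more can be done
None
```

I handed the job in at about 31 s. The pack sits upright in the radio's well with its tab sprung out beside the orange mark in the last pictures and the gripper clear, but sign-off returned no verdict.

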